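# Reset the inspection station: everything to its own holder

### The arm

A 6-joint arm with a two-finger parallel gripper is mounted at the origin on a cart in front of the work surface, level with it; the furniture and walls round the work are solid. World frame = base frame: x ahead of the robot, y to its left, z up, the work surface at z = 0. Lengths are in m, angles in degrees, forces in N, time in s.
With the tool pointing down it reaches from about 0.4 to 0.825 m from the base axis. Payload 7 kg.
Tool frame: the origin (TCP) lies on the centre line of the jaws, within the pads' length; the fingertips stand 19 mm ahead of it and the grasp point (between the pads) is the TCP; z points along the fingers, y is the line along which they close (so a half turn about z gives the same grasp; the last joint's range is limited). The gripper opens to 88 mm and grips with 3 to 60 N. Pads are 19 mm wide; open, the fingers measure 130 mm over their backs; the gripper's body (78 mm by 193 mm) begins 47 mm behind the grasp point.
Start: joints at [91.679, 20.546, 0.682, 0, -70.136, -16.507], TCP at [0.173, 0.652, 0.218] pointing down, gripper open.
Joint ranges: [-176.03, 176.03], [-82.01, 121.73], [-58.28, 71.71], [-173.87, 95.51], [-174.79, -0.11], [-173.66, 173.66]. Speed limits (degrees/s): [136.94, 136.94, 172.46, 180, 180, 180].

### API

Orientations are given as [roll, pitch, yaw] about the fixed x, y, z axes, in that order (R = Rz(yaw) Ry(pitch) Rx(roll)).
In Python, from plant import get_state, capture, close_job gives the robot as it stands.
- The arm moves only by the tool apply_moves, never from a script. Its argument "targets" is a list of rows, each a list of 7 numbers: the opening, from 0 (shut) to 1 (fully open), then the shift along the tool's x, y, z normalised to -1 to 1, where 1 is 1000 mm, then the turn, a rotation vector about the tool's x, y, z normalised to -1 to 1, where 1 is 90 degrees. In form: [[claw, tx, ty, tz, ax, ay, az], ...]. A call has 1 to 20 rows; each row shifts and turns the commanded pose from where the row before left it, along the tool's axes as they then stand; what a row does not reach is not made up. A row lasts 1/12 s, in which the tool goes at most 41.7 mm and 7.16 degrees, less where a joint would pass 70% of its speed; a pose out of reach is approached as far as the arm can. A call with a number of a shift or a turn outside -1 to 1 is refused whole. A call with a gripper value outside its range is refused whole. The fingers move at their own pace and stop on an object; "newtons" is the grip in N (left out, the last holds). Time passes only in rows, so rows that do not move let the fingers close. It gives the time, the measured TCP pose, the force, the opening and the grip force at its end, in the units of the state.
- get_state(): the state, without advancing time (a new reading comes with each control period).
- capture(name): name is "side" or "top" or "wrist"; returns a dict with "frame" (384x512x3 uint8, red, green, blue), "range_z" (384x512 float32, m along the optical axis (not along the pixel's ray), 0 where there is no reading), "camera_matrix" (3x3 intrinsics, pixels), "T" (4x4, takes a point from camera to world coordinates). Camera axes: x right, y down, z forward; pixel columns grow to the right and rows downward; lengths in m; the calibration is good to about 2 mm. The wrist camera is an equidistant fisheye: a pixel r from the principal point sees the ray r / f radians off the axis. A picture is of the moment at which its call begins.
- close_job(): hands the job in; it is judged then, once.
The state is a dict: "time_s": time; "joints": joint angles; "qd": joint speeds; "joint_torque": joint torques, N m; "tcp_pos": TCP position; "eef_rot": TCP orientation; "contact_force": force on the tool from outside, world axes, zero at the start; "moment": the same for the moment, N m; "gripper_width": finger opening in m; "gripper_force": force on a finger pad.
Only numpy, scipy, OpenCV 4.12 (cv2) and the standard library are available. Lean on these libraries where they do the work, as an engineer would, in place of code of your own. Each camera call takes 0.05 s, during which the arm holds its last target. There are 200 camera calls.

### The job

Tidy the inspection bench: put each of the four loose items into the holder made for it - the tip guard box squarely between the four corner stops of its nest, the loupe flat in the nest with the half-round end, the capped marker pen across both saddles of the pen rest and about centred, and the swab pot on the sprung platform of the round well, so that the platform carries it and sinks. Keep the swab pot upright all the while.

Things in the scene. Friction and masses are not known exactly. Their poses are not given: they have to be found in the camera images.
- tip_guard_box: closed small blue box, 40 (its x) x 60 (its y) x 26 mm high, about 50 g, lying flat on the bench. Origin: centre of its underside; z up. Grasp it across its 40 mm width.
- loupe: folded loupe lying flat: black case 30 mm wide (x), 13 mm high, from y = -38 to +8 mm, and a round lens 36 mm across, 9 mm high, from y = +3 to +38; 77 mm long in all, about 45 g. Origin: middle of the length on the underside; y points to the lens, z up. Grasp it across the case, about y = -15 mm.
- marker: capped dark marker pen lying flat, 12 mm wide (x), 134 mm long (y), 12 to 14 mm high, 20 g. Origin: middle of its length on its underside; z up.
- swab_pot: white round pot of cotton swabs, standing: outside diameter 56 mm, wall top 76 mm high, swab heads up to 102 mm, about 150 g. Origin: centre of its underside; z up. Grasp it round the body, 50 to 60 mm up, so that the fingers stay above the rim of its well.
- box_nest: fixed white plate 70 (x) x 98 (y) x 5 mm for the tip guard box, with four L-shaped steel corner stops 8 mm high that leave 58 (x) x 78 (y) mm clear; the sides are open for 54 mm along y. Origin: centre of the plate's underside; z up. The box lies on the plate with its long side along y, either way round.
- loupe_nest: fixed white plate 60 (x) x 108 (y) x 5 mm for the loupe, with steel stops 8 mm high: two L-corners at the -y end (48 mm clear in x, end stop at y = -47) and a half ring of inner radius 27 round y = +20 at the +y end; sides open from y = -35 to +25. Origin: centre of underside; z up. The loupe lies flat along y, origin over origin, best with the lens in the half ring (either way round is accepted).
- pen_rest: fixed white plate 54 (x) x 100 (y) mm with two steel saddles at y = -38 and +38, each 14 mm long in y; the slot in each is 28 mm wide (x), its floor 14 mm and cheeks 24 mm above the bench; open between the saddles (62 mm). The marker pen lies in both slots along y, its middle over the rest's, either way round. Origin: centre of underside; z up.
- pot_well: fixed white round sleeve with a steel rim, 84 mm outside (foot 86 mm), inner diameter 74 mm, rim 50 mm above the bench, with a round steel platform (joint pot_lift) inside, its top 44 mm above the bench when empty: holder of the swab pot. Origin: centre of its underside; z up.
- pot_lift (a joint): sinking of the well's platform in m: 0 empty (top 44 mm above the bench), growing downward to at most 0.032. Spring about 60 N/m with about 0.2 N preload: the pot's own weight sinks it about 15 to 26 mm once let go, so the pot need only be set on it and released.
- post (a point): not a thing to handle: a fixed steel upright, 60 x 50 mm, from the floor to about 0.95 m above the bench, to the right of the table; this point is its axis at bench height. Keep the arm clear of it: swing past it on the robot's side, drawn in.

How it is judged:
By the outcome, as a careful person would: the job done as asked, in the order asked, and still so for the second after the job is handed in, with the robot touching nothing.
It also fails if it takes over 106 s, if anything falls off the work surface, if the arm or the gripper's body presses on something with over 40 N, if the wrist force passes 120 N, or if a joint passes its speed limit or range.

## Working session

There is one attempt and no reset: what is moved stays moved. The work goes in short steps, Python scripts to look and compute and a tool call to move; the robot and the scene stay as the last step left them, time stands still between calls to the robot, and variables do not carry over. Pictures are saved under pics/ and viewed, at most 14 in all, crops included, and the job is handed in when it is done.

Besides the shell and the picture viewer there is one more tool, called in YAML: its name, and indented under it one key for each argument. apply_moves: Moves the arm, as the interface text tells. Scaled input: -1 to 1 covers 1000 mm each way for a shift and 90 degrees each way for a turn. Its arguments: {"type":"object","properties":{"targets":{"type":"array","items":{"type":"array","items":{"type":"number"}}},"newtons":{"type":"number"}},"required":["targets"]}

```bash
ls; mkdir -p pics
python3 - <<'E'
from plant import *
import cv2,numpy as np,pickle
print(get_state())
for n in ("top","side","wrist"):
    c=capture(n); pickle.dump(c,open(f"pics/{n}0.pkl","wb"))
    cv2.imwrite(f"pics/{n}0.png",cv2.resize(c["frame"][:,:,::-1],(800,600),interpolation=cv2.INTER_CUBIC))
    print(n,c["camera_matrix"].tolist(),c["T"].round(3).tolist())
E
```

```text
pics
{'time_s': 0.0, 'joints': array([ 9.16791249e+01,  2.05886192e+01,  6.34512995e-01, -1.82338658e-02,
       -7.01381925e+01, -1.65052910e+01]), 'qd': array([ 0.0095434 , -0.00862638,  0.05332079, -0.07249975, -0.05441778,
        0.03608359]), 'joint_torque': array([-2.26601669e-04, -5.82713056e+01,  2.93053490e+01,  6.99742064e+00,
        6.96349656e-03, -1.38752503e-04]), 'tcp_pos': array([0.1726529 , 0.65201999, 0.21716605]), 'eef_rot': array([ 1.79906634e+02, -9.78969444e-03, -1.48323669e+01]), 'contact_force': array([ 0.63505163, -0.21562228,  0.49189768]), 'moment': array([-0.0063067 , -0.01801441,  0.02052328]), 'gripper_force': 0.0, 'gripper_width': 0.08769063803284786}
top [[372.28020508255753, 0.0, 254.2808046580248], [0.0, 372.28020508255753, 194.39290835706248], [0.0, 0.0, 1.0]] [[-0.087, -0.976, 0.199, 0.353], [-0.996, 0.086, -0.012, -0.036], [-0.005, -0.199, -0.98, 0.977], [0.0, 0.0, 0.0, 1.0]]
side [[386.43021393621166, 0.0, 253.35168438514347], [0.0, 386.43021393621166, 187.9945055516983], [0.0, 0.0, 1.0]] [[-0.98, -0.042, 0.197, 0.326], [-0.199, 0.336, -0.921, 0.98], [-0.028, -0.941, -0.337, 0.437], [0.0, 0.0, 0.0, 1.0]]
wrist [[297.3186396354542, 0.0, 256.1853090169682], [0.0, 297.3186396354542, 190.596777805911], [0.0, 0.0, 1.0]] [[-0.256, -0.922, -0.291, 0.252], [-0.967, 0.245, 0.076, 0.631], [0.001, 0.3, -0.954, 0.384], [0.0, 0.0, 0.0, 1.0]]
```

View pics/top0.png

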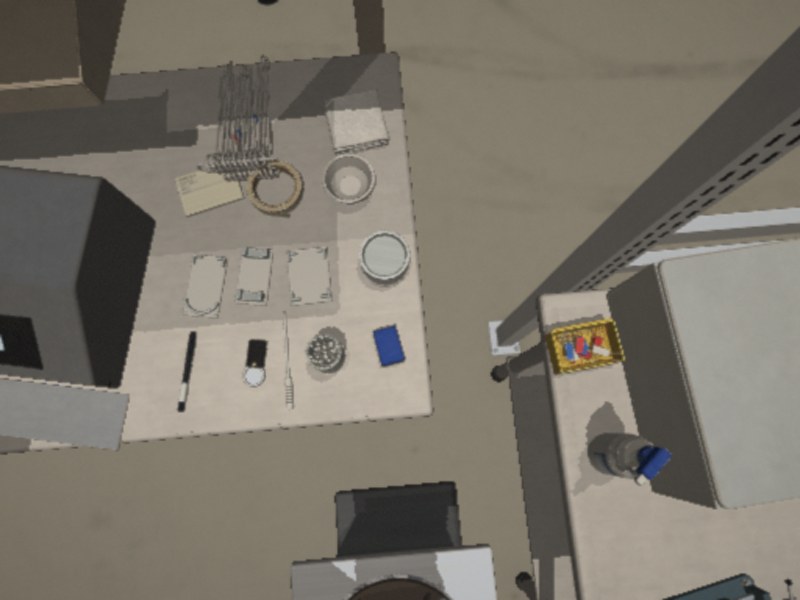

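View pics/side0.png

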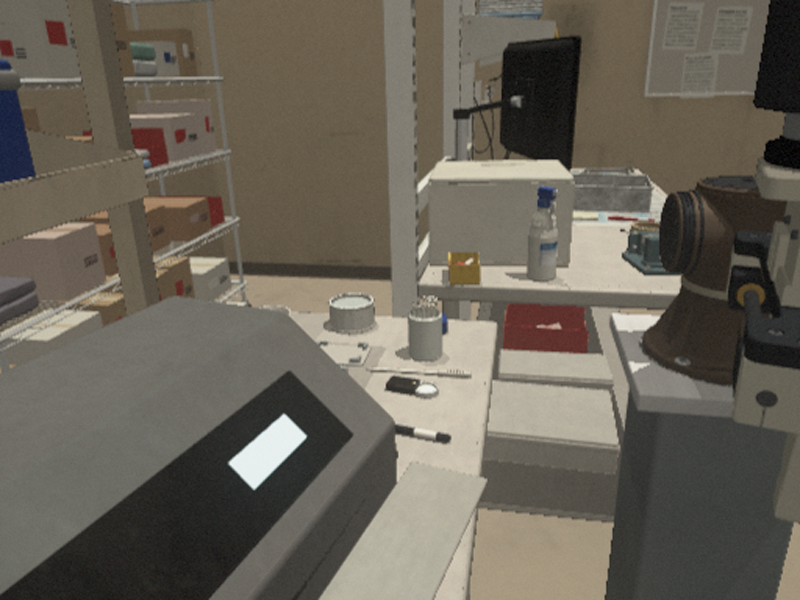

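View pics/wrist0.png

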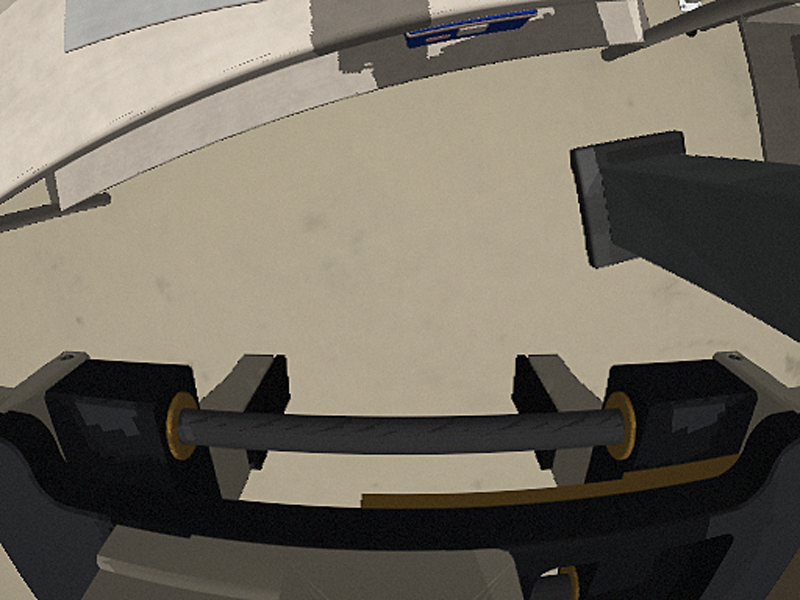

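The top view shows the bench with the nests in row ~275 (loupe nest x≈207, pen rest 255, box nest 310, pot well 385,257). The items are in row ~350: marker (187,370), loupe (255,362), pot (325,352) and box (389,345). The machine is at the left, and the post foot is at (505,338).

```bash
cat > h.py <<'E'
import cv2,numpy as np,pickle
def cloud(c,fish=False):
    K=c["camera_matrix"];z=c["range_z"].astype(float);v,u=np.mgrid[:z.shape[0],:z.shape[1]]
    a=(u-K[0,2])/K[0,0];b=(v-K[1,2])/K[1,1]
    if fish:
        r=np.hypot(a,b)+1e-9;s=np.tan(np.minimum(r,1.5))/r;a=a*s;b=b*s
    P=np.stack([a*z,b*z,z],-1)@c["T"][:3,:3].T+c["T"][:3,3]
    P[z<=0]=np.nan
    return P
E
python3 - <<'E'
from h import *
c=pickle.load(open("pics/top0.pkl","rb"));P=cloud(c)
for n,x,y in [("loupenest",207,285),("penrest",255,275),("boxnest",310,275),("well",385,257),("markerA",193,337),("markerB",182,405),("case",257,350),("lens",255,375),("pot",325,352),("box",389,345),("machtop",60,260),("machR",125,300),("machcorner",105,180),("machBR",118,380),("tray",60,410),("postfoot",500,345),("tablecornerNR",430,412),("rack",240,150),("farR",398,55),("screwdr",288,360),("bowl",350,180)]:
    print(n,P[int(y/1.5625),int(x/1.5625)].round(3))
for lo,hi in((0.05,.15),(.15,.25),(.25,.35),(.35,.5),(.5,2)):
    m=(P[...,2]>lo)&(P[...,2]<hi); Q=P[m]
    H,_,_=np.histogram2d(Q[:,0],Q[:,1],bins=[np.arange(-.2,1.21,.1),np.arange(-.9,.91,.1)])
    print(lo,hi,"\n",(H[::-1,::-1]>3).astype(int))
E
```

```text
loupenest [0.614 0.277 0.003]
penrest [0.623 0.193 0.004]
boxnest [ 0.616  0.1   -0.001]
well [ 0.625 -0.033  0.042]
markerA [0.525 0.3   0.01 ]
markerB [0.412 0.321 0.009]
case [0.492 0.194 0.009]
lens [0.45  0.198 0.01 ]
pot [0.468 0.07  0.092]
box [ 0.481 -0.026  0.024]
machtop [0.615 0.417 0.199]
machR [0.586 0.394 0.051]
machcorner [0.737 0.365 0.181]
machBR [0.461 0.422 0.019]
tray [0.421 0.513 0.022]
postfoot [ 0.566 -0.369 -0.842]
tablecornerNR [ 0.367 -0.085 -0.001]
rack [ 0.861  0.214 -0.002]
farR [ 1.03  -0.089 -0.004]
screwdr [0.472 0.144 0.005]
bowl [ 0.786  0.017 -0.002]
0.05 0.15 
 [[0 0 0 0 0 0 0 0 0 0 0 0 0 0 0 0 0 0]
 [0 0 0 0 0 0 0 0 0 1 0 0 0 0 0 0 0 0]
 [0 0 0 0 0 0 0 0 0 0 0 0 0 0 0 0 0 0]
 [0 0 0 0 0 0 1 1 0 0 0 0 0 0 0 0 0 0]
 [0 0 0 0 0 1 1 0 0 0 0 0 0 0 0 0 0 0]
 [0 0 0 0 0 1 0 0 1 1 0 0 1 1 1 1 0 0]
 [0 0 0 1 1 1 0 0 0 1 0 0 1 1 1 1 0 0]
 [0 0 0 1 1 0 0 1 1 0 0 0 0 1 0 0 0 0]
 [0 0 0 0 0 0 0 0 0 0 0 0 1 1 0 0 0 0]
 [0 0 0 0 0 0 0 0 0 0 0 0 1 1 0 0 0 0]
 [0 0 0 0 0 0 0 0 0 0 0 0 0 0 0 0 0 0]
 [0 0 0 0 0 0 0 0 0 0 0 0 0 0 1 0 0 0]
 [0 0 0 0 0 0 0 0 0 0 0 0 0 
[... 1581 characters left out ...]
 0 0 0 0 0 0 0 0 0 0 0 0 0]
 [0 0 0 0 0 0 0 0 0 0 0 0 0 0 0 0 0 0]
 [0 0 0 0 0 0 0 0 0 0 0 0 0 0 0 0 0 0]
 [0 0 0 0 0 0 0 0 0 0 0 0 0 0 0 0 0 0]]
0.5 2 
 [[0 0 0 0 0 0 0 0 0 0 0 0 0 0 0 0 0 0]
 [0 0 0 0 0 0 0 0 0 0 0 0 0 0 0 0 0 0]
 [0 0 0 0 0 0 0 0 0 0 0 0 0 0 0 0 0 0]
 [0 0 0 0 0 0 0 0 0 0 0 0 0 0 0 0 0 0]
 [0 0 0 0 0 0 0 0 0 0 0 0 0 0 0 0 0 0]
 [0 0 0 0 0 0 0 0 0 0 0 0 1 0 0 0 0 0]
 [0 0 0 0 0 0 0 0 0 0 0 0 1 1 0 0 0 0]
 [0 0 0 0 0 0 0 0 0 0 0 0 0 0 0 0 0 0]
 [0 0 0 0 0 0 0 0 0 0 0 0 0 0 0 0 0 0]
 [0 0 0 0 0 0 0 0 0 0 0 0 0 0 0 0 0 0]
 [0 0 0 0 0 0 0 0 0 0 0 0 0 0 0 0 0 0]
 [0 0 0 0 0 0 0 0 0 0 0 0 0 0 0 0 0 0]
 [0 0 0 0 0 0 0 0 0 0 0 0 0 0 0 0 0 0]
 [0 0 0 0 0 0 0 0 0 0 0 0 0 0 0 0 0 0]]
```

apply_moves:
  targets:
    - [1,0,0,-0.038,0,0,-0.055]
    - [1,0,0,-0.038,0,0,-0.055]
    - [1,0,0,-0.038,0,0,-0.055]
    - [1,0.0217,0.0333,0,0,0,0]
    - [1,0.0217,0.0333,0,0,0,0]
    - [1,0.0217,0.0333,0,0,0,0]
    - [1,0.0217,0.0333,0,0,0,0]
    - [1,0.0217,0.0333,0,0,0,0]
    - [1,0.0217,0.0333,0,0,0,0]
    - [1,0.0217,0.0333,0,0,0,0]
    - [1,0.0217,0.0333,0,0,0,0]
    - [1,0.0217,0.0333,0,0,0,0]
    - [1,0.0217,0.0333,0,0,0,0]
    - [1,0.0217,0.0333,0,0,0,0]
    - [1,0.0217,0.0333,0,0,0,0]
    - [1,0.0217,0.0333,0,0,0,0]
    - [1,0.0217,0.0333,0,0,0,0]
    - [1,0.0217,0.0333,0,0,0,0]
    - [1,0.0217,0.0333,0,0,0,0]

```text
time_s: 1.73
tcp_pos: [0.5207, 0.1179, 0.3321]
eef_rot: [-180.0, -0.0, 0.0]
contact_force: [-0.2, 1.1, 0.7]
gripper_width: 0.0877
gripper_force: 0.0
```

apply_moves:
  targets:
    - [1,0,0,0.035,0,0,0]
    - [1,0,0,0.035,0,0,0]
    - [1,0,0,0,0,0,0]
    - [1,0,0,0,0,0,0]

```text
time_s: 2.07
tcp_pos: [0.5194, 0.119, 0.2612]
eef_rot: [179.9, 0.2, 0.0]
contact_force: [0.7, 0.8, 1.7]
gripper_width: 0.0876
gripper_force: 0.0
```

```bash
cat >> h.py <<'E'
def project(c,X,fish=False):
    T=c["T"];K=c["camera_matrix"];p=(X-T[:3,3])@T[:3,:3]
    a=p[...,0]/p[...,2];b=p[...,1]/p[...,2]
    if fish:
        r=np.hypot(p[...,0],p[...,1])+1e-9;t=np.arctan2(r,p[...,2])
        a=p[...,0]/r*t;b=p[...,1]/r*t
    return a*K[0,0]+K[0,2],b*K[1,1]+K[1,2]
def ortho(c,x0,x1,y0,y1,s,fish=False,z=0.):
    h=int((x1-x0)*1000*s);w=int((y1-y0)*1000*s)
    v,u=np.mgrid[:h,:w];X=np.stack([x1-v/s/1000,y1-u/s/1000,np.full(v.shape,z)],-1)
    U,V=project(c,X,fish)
    im=cv2.remap(c["frame"][:,:,::-1].copy(),U.astype(np.float32),V.astype(np.float32),cv2.INTER_CUBIC)
    for k in np.arange(np.ceil(x0*20)/20,x1,.05):
        cv2.line(im,(0,int((x1-k)*1000*s)),(8,int((x1-k)*1000*s)),(0,0,255),1)
        cv2.putText(im,f"{k:.2f}",(10,int((x1-k)*1000*s)+4),0,.35,(0,0,255),1)
    for k in np.arange(np.ceil(y0*20)/20,y1,.05):
        q=int((y1-k)*1000*s);cv2.line(im,(q,h-8),(q,h),(0,0,255),1)
        cv2.putText(im,f"{k:.2f}",(q-12,h-10),0,.35,(0,0,255),1)
    return im
E
python3 - <<'E'
from h import *
from plant import *
c=pickle.load(open("pics/top0.pkl","rb"))
w=capture("wrist");pickle.dump(w,open("pics/wrist1.pkl","wb"))
cv2.imwrite("pics/otop.png",ortho(c,.39,.73,-.10,.36,1.7))
cv2.imwrite("pics/owr.png",ortho(w,.39,.73,-.10,.36,1.7,True))
P=cloud(w,True);m=(abs(P[...,0]-.53)<.15)&(abs(P[...,1]-.12)<.2);print(np.nanpercentile(P[m][:,2],[5,25,50,75]).round(4))
print(get_state()["tcp_pos"],w["T"][:3,3])
E
```

```text
[-0.001   0.0008  0.3487  0.3722]
[0.5205651  0.11985301 0.26322602] [0.60193448 0.11933521 0.4273748 ]
```

View pics/otop.png

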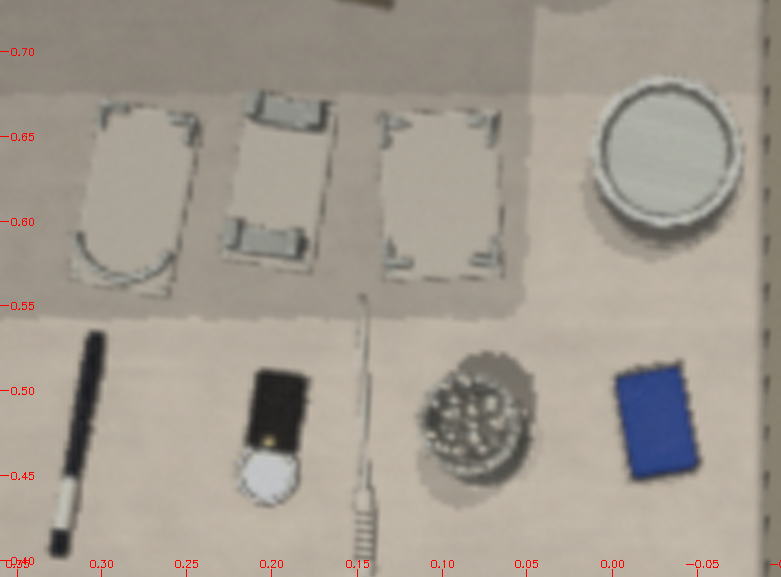

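View pics/owr.png

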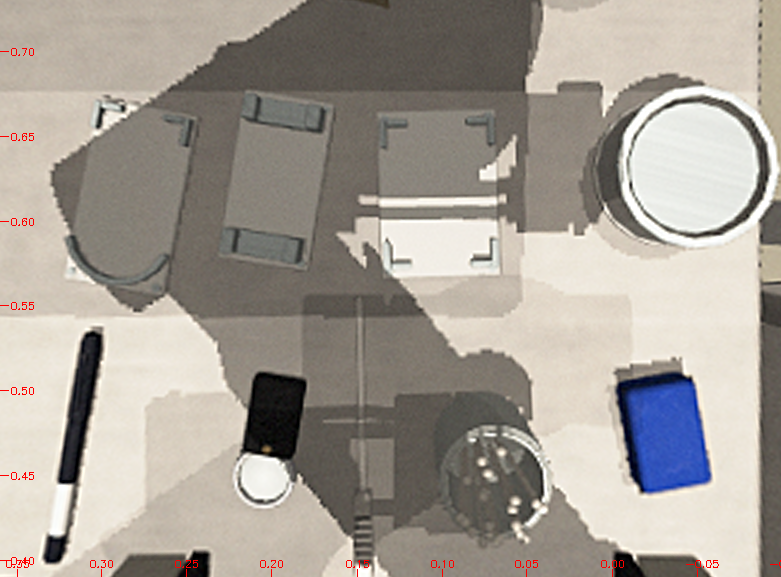

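Both orthophotos show all the items and holders sharply. Box nest is centred at ~(440,194), pen rest (278,180), loupe nest (135,195), well near (680,155), box (670,430), pot rim (495,485), loupe (270,440) and marker (75,445). I'll refine these with the depth data.

Run:
```python
from h import *
R={"box":(.43,.53,-.07,.01,.018,.035),"loupe":(.42,.53,.165,.235,.005,.02),"case":(.42,.53,.165,.235,.0108,.02),"lens":(.42,.53,.165,.235,.004,.0105),
"marker":(.38,.55,.28,.345,.006,.02),"potrim":(.41,.53,.03,.13,.072,.082),"pot>.06":(.41,.53,.03,.13,.06,.12),"wellrim":(.55,.71,-.1,.04,.047,.056),"platform":(.55,.71,-.1,.04,.038,.0465),
"boxnest":(.55,.69,.05,.145,.003,.02),"boxstops":(.55,.69,.05,.145,.0095,.02),"penplate":(.55,.69,.155,.24,.003,.03),"pensaddle":(.55,.69,.155,.24,.0185,.03),
"loupenest":(.55,.69,.235,.335,.003,.02),"loupestops":(.55,.69,.235,.335,.0095,.02)}
for nm,f in(("top0",0),("wrist1",1)):
    c=pickle.load(open(f"pics/{nm}.pkl","rb"));P=cloud(c,f).reshape(-1,3)
    for k,(a,b,d,e,l,h) in R.items():
        Q=P[(P[:,0]>a)&(P[:,0]<b)&(P[:,1]>d)&(P[:,1]<e)&(P[:,2]>l)&(P[:,2]<h)]
        if len(Q)<8: print(nm,k,len(Q));continue
        (cx,cy),(w,hh),an=cv2.minAreaRect((Q[:,:2]*1000).astype(np.float32))
        print(nm,k,len(Q),"rect",round(cx,1),round(cy,1),round(w,1),round(hh,1),round(an,1),"z",Q[:,2].mean().round(4),"mean",(Q.mean(0)[:2]*1000).round(1))
```

```text
top0 box 357 rect 478.8 -26.5 60.3 40.1 9.4 z 0.0242 mean [478.  -26.6]
top0 loupe 299 rect 472.4 198.4 34.6 75.6 82.9 z 0.01 mean [474.7 196.6]
top0 case 131 rect 485.8 195.3 29.4 44.9 79.8 z 0.0123 mean [485. 195.]
top0 lens 182 rect 472.4 198.4 34.6 75.6 82.9 z 0.0075 mean [463.4 198.4]
top0 marker 197 rect 467.6 312.4 11.5 133.0 79.6 z 0.0094 mean [468.  311.7]
top0 potrim 82 rect 471.2 74.7 53.7 53.2 55.4 z 0.074 mean [471.  76.]
top0 pot>.06 213 rect 471.1 74.8 54.0 54.1 86.0 z 0.0788 mean [468.5  74.8]
top0 wellrim 148 rect 626.9 -32.6 81.1 82.3 40.6 z 0.049 mean [627.1 -31.9]
top0 platform 580 rect 626.9 -31.6 77.7 81.7 79.3 z 0.0427 mean [627.1 -32.5]
top0 boxnest 624 rect 623.9 96.4 116.2 77.7 1.9 z 0.0054 mean [613.2  99.6]
top0 boxstops 62 rect 614.6 100.3 86.0 65.5 1.6 z 0.0117 mean [619.1 100.1]
top0 penplate 521 rect 615.1 197.7 111.4 78.2 3.4 z 0.0089 mean [620.5 194. ]
top0 pensaddle 64 rect 622.4 194.5 43.5 88.2 80.3 z 0.0222 mean [622.1 194.6]
top0 loupenest 562 rect 610.4 280.4 113.8 87.5 4.4 z 0.0056 mean [611.2 279.8]
top0 loupestops 73 rect 612.9 279.1 57.5 101
[... 520 characters left out ...]
 472.8 77.4 55.2 54.6 27.9 z 0.0788 mean [475.2  79. ]
wrist1 wellrim 673 rect 628.1 -30.3 83.5 82.9 11.3 z 0.0497 mean [628.3 -29.1]
wrist1 platform 2093 rect 627.7 -29.0 74.4 79.8 7.0 z 0.0436 mean [628.1 -30.8]
wrist1 boxnest 3306 rect 615.9 102.4 98.5 70.3 2.2 z 0.0054 mean [615.7 102.4]
wrist1 boxstops 217 rect 616.0 102.4 86.0 65.7 2.0 z 0.0126 mean [615.6 102.1]
wrist1 penplate 2489 rect 627.4 199.7 62.0 106.7 80.5 z 0.0082 mean [623.3 195.5]
wrist1 pensaddle 249 rect 623.5 196.7 44.8 90.5 80.4 z 0.0233 mean [624.8 196.2]
wrist1 loupenest 2625 rect 613.6 281.1 60.6 108.1 78.5 z 0.0056 mean [614.2 280.1]
wrist1 loupestops 253 rect 614.0 281.6 59.5 101.7 78.6 z 0.0125 mean [609.9 281.7]
```

Run:
```python
from h import *
A=[]
for nm,f in(("top0",0),("wrist1",1)):
    P=cloud(pickle.load(open(f"pics/{nm}.pkl","rb")),f).reshape(-1,3);A.append(P)
P=np.vstack(A)
for x in np.arange(.36,.74,.03):
    o=[]
    for z0,z1 in((.015,.04),(.04,.07),(.07,.1),(.1,.15),(.15,.2),(.2,.5)):
        Q=P[(abs(P[:,0]-x)<.015)&(P[:,1]>.345)&(P[:,1]<.7)&(P[:,2]>z0)&(P[:,2]<z1)]
        o.append((len(Q),round(float(np.percentile(Q[:,1],3)),3)) if len(Q)>5 else None)
    print(round(x,2),o)
Q=P[(P[:,1]>.13)&(P[:,1]<.16)&(P[:,0]>.4)&(P[:,0]<.56)&(P[:,2]>.002)&(P[:,2]<.05)]
print(len(Q),Q.min(0),Q.max(0))
```

```text
0.36 [(271, 0.417), None, None, None, None, None]
0.39 [(1180, 0.415), None, None, None, None, None]
0.42 [(2085, 0.409), None, None, None, None, None]
0.45 [(939, 0.416), (140, 0.421), (314, 0.421), (21, 0.423), None, None]
0.48 [(308, 0.415), (265, 0.415), (583, 0.416), (1096, 0.416), None, None]
0.51 [(209, 0.409), (283, 0.408), (324, 0.409), (1659, 0.409), (65, 0.411), None]
0.54 [(215, 0.402), (294, 0.402), (338, 0.403), (775, 0.402), (1200, 0.403), None]
0.57 [(222, 0.396), (307, 0.396), (351, 0.395), (716, 0.396), (1462, 0.396), None]
0.6 [(224, 0.389), (312, 0.389), (353, 0.389), (739, 0.39), (1351, 0.39), (69, 0.399)]
0.63 [(234, 0.383), (309, 0.383), (368, 0.383), (747, 0.383), (1416, 0.383), (78, 0.395)]
0.66 [(226, 0.377), (315, 0.377), (373, 0.377), (765, 0.376), (1539, 0.377), (68, 0.387)]
0.69 [(227, 0.37), (310, 0.37), (374, 0.37), (763, 0.37), (1676, 0.371), (84, 0.378)]
0.72 [(230, 0.363), (304, 0.364), (362, 0.364), (746, 0.364), (1743, 0.365), (113, 0.373)]
562 [0.40002785 0.13004386 0.00209132] [0.55611635 0.15911268 0.01129681]
```

apply_moves:
  targets:
    - [1,-0.024,0.0216,0,0,0,0]
    - [1,-0.0241,0.0216,0,0,0,0]
    - [1,0,0,0.036,0,0,0]
    - [1,0,0,0.036,0,0,0]
    - [1,0,0,0.036,0,0,0]
    - [1,0,0,0.036,0,0,0]
    - [1,0,0,0.032,0,0,0]
    - [1,0,0,0.016,0,0,0]
    - [1,0,0,0.01,0,0,0]
    - [1,0,0,0,0,0,0]
    - [1,0,0,0,0,0,0]
    - [0.4,0,0,0,0,0,0]
    - [0.4,0,0,0,0,0,0]
    - [0.4,0,0,0,0,0,0]
    - [0.4,0,0,0,0,0,0]
    - [0.4,0,0,0,0,0,0]
    - [0.4,0,0,0,0,0,0]
  newtons: 20

```text
time_s: 3.53
tcp_pos: [0.4723, 0.0767, 0.0604]
eef_rot: [-180.0, -0.0, 0.0]
contact_force: [-0.5, 2.1, 1.8]
gripper_width: 0.0542
gripper_force: 20.0
```

apply_moves:
  targets:
    - [0.4,0,0,-0.01,0,0,0]
    - [0.4,0,0,-0.02,0,0,0]
    - [0.4,0,0,-0.025,0,0,0]
    - [0.4,0,0,-0.025,0,0,0]
    - [0.4,0.012,0.0085,0,0,0,0]
    - [0.4,0.0239,0.0166,0,0,0,0]
    - [0.4,0.0239,0.0168,0,0,0,0]
    - [0.4,0.0239,0.0168,0,0,0,0]
    - [0.4,0.0239,0.0168,0,0,0,0]
    - [0.4,0.0239,0.0168,0,0,0,0]
    - [0.4,0.0139,0.01,0,0,0,0]
    - [0.4,0.01,0.0065,0,0,0,0]
    - [0.4,0,0,0,0,0,0]
    - [0.4,0,0,0,0,0,0]
    - [0.4,0,0,0,0,0,0]

```text
time_s: 4.78
tcp_pos: [0.6266, -0.0318, 0.1398]
eef_rot: [-180.0, 0.1, 0.0]
contact_force: [0.3, 1.0, -1.3]
gripper_width: 0.0544
gripper_force: 20.0
```

Run:
```python
from h import *
from plant import *
print(get_state()["tcp_pos"],get_state()["contact_force"])
c=capture("top");w=capture("side")
pickle.dump((c,w),open("pics/p2.pkl","wb"))
a=c["frame"][120:280,150:310][:,:,::-1]
b=w["frame"][130:270,190:350][:,:,::-1]
cv2.imwrite("pics/p2.png",np.hstack([cv2.resize(a,(400,400),interpolation=2),cv2.resize(b,(400,400),interpolation=2)]))
```

```text
[ 0.62663933 -0.03175261  0.13977445] [ 0.25499366  1.01506191 -1.32844388]
```

View pics/p2.png

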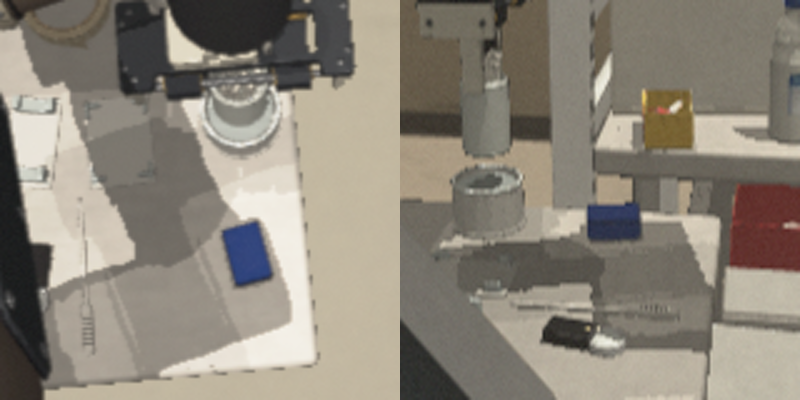

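The pot is held upright above the well, centred over the rim (side view: pot (487,115), well (488,200)). Now I'll lower it and release.

apply_moves:
  targets:
    - [0.4,0,0,0.012,0,0,0]
    - [0.4,0,0,0.012,0,0,0]
    - [0.4,0,0,0.008,0,0,0]
    - [0.4,0,0,0.004,0,0,0]
    - [0.4,0,0,0,0,0,0]
    - [0.4,0,0,0,0,0,0]
    - [0.66,0,0,0,0,0,0]
    - [0.75,0,0,0,0,0,0]
    - [1,0,0,0,0,0,0]
    - [1,0,0,0,0,0,0]
    - [1,0,0,0,0,0,0]
    - [1,0,0,0,0,0,0]
    - [1,0,0,-0.02,0,0,0]
    - [1,0,0,-0.04,0,0,0]
    - [1,0,0,-0.04,0,0,0]
    - [1,-0.035,0,0,0,0,0]
    - [1,-0.035,0,0,0,0,0]
    - [1,-0.035,0,0,0,0,0]
    - [1,0,0,0,0,0,0]
    - [1,0,0,0,0,0,0]

```text
time_s: 6.55
tcp_pos: [0.5213, -0.0322, 0.2052]
eef_rot: [-180.0, -0.1, 0.1]
contact_force: [1.0, 1.0, 0.8]
gripper_width: 0.0878
gripper_force: 0.0
```

Run:
```python
from h import *
from plant import *
s=get_state();print(s["time_s"],s["tcp_pos"],s["contact_force"])
for nm in("top","wrist"):
    c=capture(nm);pickle.dump(c,open(f"pics/{nm}3.pkl","wb"));P=cloud(c,nm=="wrist").reshape(-1,3)
    for a in((.57,.69,-.08,.03,.07,.13),(.57,.69,-.08,.03,.047,.055),(.43,.53,-.07,.01,.018,.035)):
        Q=P[(P[:,0]>a[0])&(P[:,0]<a[1])&(P[:,1]>a[2])&(P[:,1]<a[3])&(P[:,2]>a[4])&(P[:,2]<a[5])]
        if len(Q)>5:print(nm,len(Q),np.percentile(Q[:,2],[10,50,99]).round(3),cv2.minAreaRect((Q[:,:2]*1000).astype(np.float32)))
```

```text
6.55 [ 0.52125929 -0.03223631  0.20516792] [1.03163036 1.00237265 0.8247592 ]
top 362 [0.022 0.024 0.028] ((478.8948669433594, -26.606891632080078), (60.32588577270508, 40.34159469604492), 10.19881534576416)
wrist 1439 [0.092 0.096 0.124] ((627.3801879882812, -31.914796829223633), (55.236019134521484, 55.038726806640625), 89.52001953125)
wrist 1159 [0.049 0.05  0.054] ((628.3660888671875, -30.56116485595703), (83.59309387207031, 83.20880126953125), 32.13576126098633)
wrist 1488 [0.024 0.025 0.027] ((480.163330078125, -25.415775299072266), (60.158905029296875, 40.406436920166016), 10.271470069885254)
```

The pot is on the platform, centred and sunk about 22 mm. Next is the box.

apply_moves:
  targets:
    - [1,-0.0212,-0.0034,0.01,0,0,0]
    - [1,-0.0213,-0.0033,0.018,0,0,0]
    - [1,0,0,0.02,0,0,-0.0567]
    - [1,0,0,0.02,0,0,-0.0567]
    - [1,0,0,0.036,0,0,0]
    - [1,0,0,0.036,0,0,0]
    - [1,0,0,0.022,0,0,0]
    - [1,0,0,0.012,0,0,0]
    - [1,0,0,0.008,0,0,0]
    - [1,0,0,0,0,0,0]
    - [1,0,0,0,0,0,0]
    - [0.2,0,0,0,0,0,0]
    - [0.2,0,0,0,0,0,0]
    - [0.2,0,0,0,0,0,0]
    - [0.2,0,0,0,0,0,0]
    - [0.2,0,0,0,0,0,0]
    - [0.2,0,0,0,0,0,0]
    - [0.2,0,0,0,0,0,0]
  newtons: 20

```text
time_s: 8.15
tcp_pos: [0.4801, -0.0254, 0.0223]
eef_rot: [-180.0, -0.0, 10.2]
contact_force: [-0.1, 0.2, -0.3]
gripper_width: 0.0466
gripper_force: 0.0
```

apply_moves:
  targets:
    - [0.2,0,0,0,0,0,0]
    - [0.2,0,0,0,0,0,0]
    - [0.2,0,0,0,0,0,0]
    - [0.2,0,0,-0.02,0,0,0]
    - [0.2,0,0,-0.03,0,0,0]
    - [0.2,0,0,0,0,0,0.0455]
    - [0.2,0,0,0,0,0,0.0456]
    - [0.2,0.0011,-0.0322,0,0,0,0]
    - [0.2,0.0011,-0.0322,0,0,0,0]
    - [0.2,0.0011,-0.0322,0,0,0,0]
    - [0.2,0.0012,-0.0321,0,0,0,0]
    - [0.2,0,0,0,0,0,0]
    - [0.2,0.0339,0.0012,0,0,0,0]
    - [0.2,0.034,0.0012,0,0,0,0]
    - [0.2,0.034,0.0012,0,0,0,0]
    - [0.2,0.034,0.0012,0,0,0,0]
    - [0.2,0,0,0,0,0,0]
    - [0.2,0,0,0,0,0,0]
    - [0.2,0,0,0,0,0,0]

```text
time_s: 9.73
tcp_pos: [0.6153, 0.1027, 0.0712]
eef_rot: [180.0, 0.1, 2.0]
contact_force: [-0.5, -0.5, 0.2]
gripper_width: 0.0176
gripper_force: 0.0
```

Run:
```python
from h import *
from plant import *
s=get_state();print(s["time_s"],s["tcp_pos"],s["eef_rot"],s["contact_force"],s["gripper_width"])
w=capture("wrist");pickle.dump(w,open("pics/wrist4.pkl","wb"));P=cloud(w,True);F=w["frame"].astype(int)
Q=P[(F[...,2]>F[...,0]+40)&(P[...,0]>.55)&(P[...,2]>.05)&(P[...,2]<.09)]
print(len(Q),np.percentile(Q[:,2],[5,50,95]),cv2.minAreaRect((Q[:,:2]*1000).astype(np.float32)))
cv2.imwrite("pics/w4.png",cv2.resize(w["frame"][:,:,::-1],(700,525)))
```

```text
9.7333 [0.61527964 0.10273338 0.0712014 ] [1.79971388e+02 9.73449234e-02 1.98244952e+00] [-0.45504727 -0.51722628  0.16175839] 0.017564190117581643Traceback (most recent call last):
  File "<stdin>", line 6, in <module>
    return _quantile_unchecked(
        a, q, axis, out, overwrite_input, method, keepdims, weights)
    return _ureduce(a,
                    func=_quantile_ureduce_func,
    ...<5 lines>...
                    overwrite_input=overwrite_input,
                    method=method)
    r = func(a, **kwargs)
    result = _quantile(arr,
                       quantiles=q,
    ...<2 lines>...
                       out=out,
                       weights=wgt)
    slices_having_nans = np.isnan(arr[-1, ...])
                                  ~~~^^^^^^^^^
IndexError: index -1 is out of bounds for axis 0 with size 0
```

Run:
```python
from h import *
from plant import *
w=pickle.load(open("pics/wrist4.pkl","rb"));c=capture("top");pickle.dump(c,open("pics/top4.pkl","wb"))
a=cv2.resize(w["frame"][:,:,::-1],(533,400)); b=cv2.resize(c["frame"][150:280,180:290][:,:,::-1],(267,400),interpolation=2)
cv2.imwrite("pics/w4.png",np.hstack([a,b]))
F=c["frame"].astype(int);P=cloud(c);Q=P[(F[...,2]>F[...,0]+40)&(P[...,0]>.3)&(P[...,0]<.75)&(abs(P[...,1]-.1)<.2)]
print(len(Q),Q.mean(0))
```

```text
324 [ 0.47814116 -0.02620729  0.02459468]
```

View pics/w4.png

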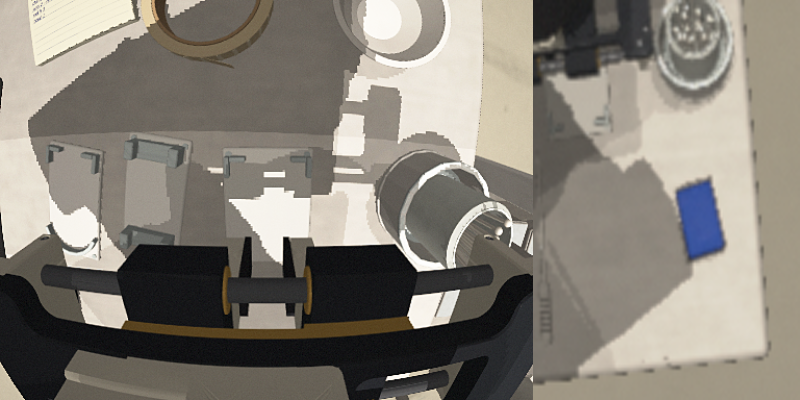

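The box was not lifted. It is still lying where it was, at (0.479, -0.026), and the fingers are empty. I'll go back and check the grip before lifting.

apply_moves:
  targets:
    - [0.75,-0.034,-0.0012,0,0,0,0]
    - [0.75,-0.034,-0.0012,0,0,0,0]
    - [0.75,-0.034,-0.0012,0,0,0,0]
    - [0.75,-0.0339,-0.0012,0,0,0,0]
    - [0.75,-0.0011,0.0322,0,0,0,0]
    - [0.75,-0.0011,0.0322,0,0,0,0]
    - [0.75,-0.0011,0.0322,0,0,0,0]
    - [0.75,-0.0012,0.0321,0,0,0,0]
    - [0.75,0,0,0,0,0,-0.0455]
    - [0.75,0,0,0,0,0,-0.0456]
    - [0.75,0,0,0,0,0,0]
    - [0.75,0,0,0.02,0,0,0]
    - [0.75,0,0,0.018,0,0,0]
    - [0.75,0,0,0.012,0,0,0]
    - [0.75,0,0,0,0,0,0]
    - [0.75,0,0,0,0,0,0]
  newtons: 35

```text
time_s: 11.17
tcp_pos: [0.4794, -0.0253, 0.0221]
eef_rot: [180.0, 0.1, 10.2]
contact_force: [0.9, -0.3, 0.6]
gripper_width: 0.0656
gripper_force: 0.0
```

apply_moves:
  targets:
    - [0.2,0,0,0,0,0,0]
    - [0.2,0,0,0,0,0,0]
    - [0.2,0,0,0,0,0,0]
    - [0.2,0,0,0,0,0,0]
    - [0.2,0,0,0,0,0,0]
    - [0.2,0,0,0,0,0,0]
    - [0.2,0,0,0,0,0,0]
    - [0.2,0,0,0,0,0,0]

```text
time_s: 11.83
tcp_pos: [0.48, -0.0255, 0.0221]
eef_rot: [180.0, -0.0, 10.2]
contact_force: [0.2, 0.6, 0.3]
gripper_width: 0.0197
gripper_force: 0.0
```

Run:
```python
from h import *
from plant import *
w=capture("wrist");c=capture("top");s=capture("side");pickle.dump((w,c,s),open("pics/p5.pkl","wb"))
a=cv2.resize(w["frame"][:,:,::-1],(533,400)); b=cv2.resize(c["frame"][150:280,180:290][:,:,::-1],(267,400),interpolation=2)
cv2.imwrite("pics/w5.png",np.hstack([a,b]))
print(get_state()["gripper_width"],get_state()["gripper_force"])
```

```text
0.01791308729941234 0.0
```

View pics/w5.png

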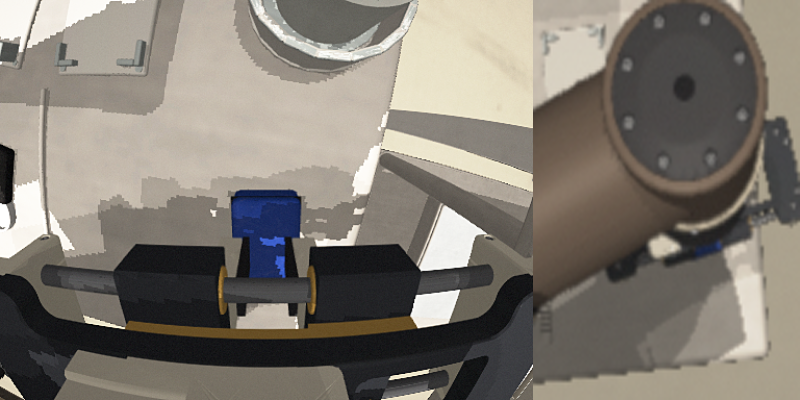

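The wrist view shows the fingers (left 243,275, right 295,275) closed in front of the blue top (265,215-280), apparently above the box. I'll check the real finger height with the depth data.

Run:
```python
from h import *
w,c,s=pickle.load(open("pics/p5.pkl","rb"));P=cloud(w,True)
for u,v in [(255,195),(255,215),(257,240),(257,262),(233,235),(235,250),(233,270),(232,290),(283,240),(284,270),(285,290),(230,300),(257,305),(150,200)]:
    print(u,v,P[v,u].round(4),w["frame"][v,u])
# side view points near the fingers
S=cloud(s);m=(abs(S[...,0]-.48)<.05)&(S[...,1]<.06)&(S[...,1]>-.12)&(S[...,2]>.002)&(S[...,2]<.12)
v,u=np.nonzero(m);print(u.min(),u.max(),v.min(),v.max())
im=cv2.resize(s["frame"][v.min()-50:v.max()+20,u.min()-40:u.max()+40][:,:,::-1],None,fx=5,fy=5,interpolation=2);print(im.shape,v.min(),u.min())
cv2.imwrite("pics/s5.png",im[:600,:800])
```

```text
255 195 [ 0.5073 -0.02    0.0252] [ 30  53 117]
255 215 [ 0.4954 -0.0221  0.0261] [23 40 91]
257 240 [ 0.4792 -0.0263  0.0259] [32 46 94]
257 262 [ 0.4631 -0.0292  0.0249] [ 44  55 100]
233 235 [ 0.4875 -0.0113  0.0411] [18 17 18]
235 250 [ 0.4878 -0.0135  0.0581] [20 19 18]
233 270 [ 0.5103 -0.0129  0.1111] [50 49 49]
232 290 [ 0.5041 -0.0136  0.1132] [53 54 52]
283 240 [ 0.493  -0.0376  0.0487] [120 111 101]
284 270 [ 0.5126 -0.0285  0.1103] [43 42 43]
285 290 [ 0.5074 -0.0297  0.1138] [63 66 66]
230 300 [ 0.4702 -0.0148  0.0763] [27 22 23]
257 305 [ 0.4071 -0.0394 -0.0008] [200 188 176]
150 200 [ 0.4817  0.0509 -0.0012] [163 153 142]
253 294 163 224
(655, 605, 3) 163 253
```

View pics/s5.png

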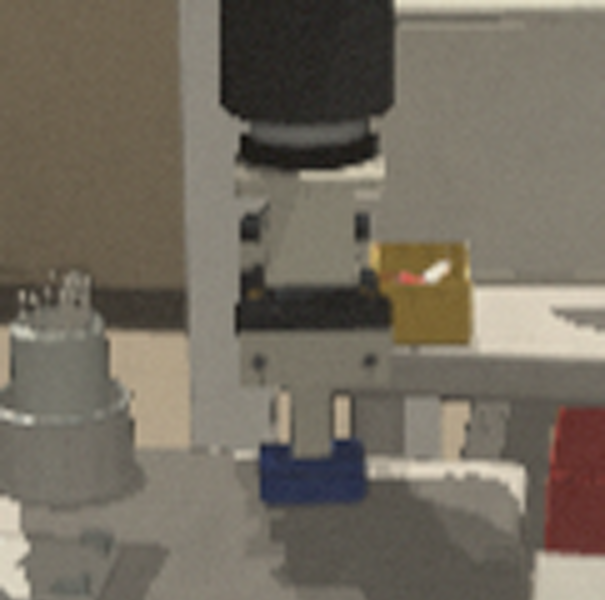

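Run:
```python
from h import *
for nm,t,o in(("wrist0",(.1727,.652,.2172),-14.8),("wrist1",(.5205,.1195,.2625),0),("wrist3",(.5213,-.0322,.2052),0),("wrist4",(.6153,.1027,.0712),2)):
    w=pickle.load(open(f"pics/{nm}.pkl","rb"));P=cloud(w,True).reshape(-1,3)-t
    a=np.deg2rad(o);x=P[:,0]*np.cos(a)+P[:,1]*np.sin(a);y=P[:,0]*np.sin(a)-P[:,1]*np.cos(a)
    for sg in(1,-1):
        m=(abs(x)<.02)&(y*sg>0.0)&(y*sg<.08)&(P[:,2]>-.04)&(P[:,2]<.06)
        z=P[m][:,2]
        print(nm,sg,m.sum(),np.percentile(z,[0,1,5,20]).round(4) if m.sum()>5 else None, np.percentile(y[m],[1,50,99]).round(3), np.percentile(x[m],[1,50,99]).round(3))
```

```text
wrist0 1 1822 [0.0071 0.0096 0.013  0.0213] [0.043 0.048 0.061] [-0.01   0.01   0.012]
wrist0 -1 1822 [0.0079 0.0094 0.0124 0.0211] [-0.062 -0.048 -0.044] [-0.009  0.01   0.012]
wrist1 1 1845 [0.0064 0.0082 0.0117 0.02  ] [0.044 0.048 0.062] [-0.011  0.009  0.011]
wrist1 -1 1852 [0.0063 0.0079 0.0113 0.0198] [-0.061 -0.047 -0.043] [-0.011  0.009  0.011]
wrist3 1 1822 [0.0074 0.0095 0.0128 0.0209] [0.043 0.048 0.061] [-0.008  0.011  0.013]
wrist3 -1 1826 [0.0071 0.0091 0.0124 0.0209] [-0.062 -0.048 -0.044] [-0.009  0.011  0.013]
wrist4 1 1016 [0.0088 0.0103 0.0131 0.0194] [0.009 0.013 0.024] [-0.01   0.01   0.012]
wrist4 -1 1034 [0.0087 0.0105 0.013  0.0195] [-0.024 -0.013 -0.009] [-0.009  0.01   0.012]
```

Depth shows the fingertips about 7 mm behind the reported TCP, where the spec says 19 mm ahead. The real tool is therefore about 26 mm shorter in z than reported, and the fingers closed above the box. From here I command z 26 mm lower, with a force check on the descent.

apply_moves:
  targets:
    - [0.75,0,0,0,0,0,0]
    - [0.75,0,0,0,0,0,0]
    - [0.75,0,0,0,0,0,0]
    - [0.75,0,0,0,0,0,0]
    - [0.75,0,0,0,0,0,0]
    - [0.75,0,0,0,0,0,0]
    - [0.75,0,0,0.01,0,0,0]
    - [0.75,0,0,0.008,0,0,0]
    - [0.75,0,0,0.005,0,0,0]
    - [0.75,0,0,0.002,0,0,0]
    - [0.75,0,0,0,0,0,0]
    - [0.75,0,0,0,0,0,0]
  newtons: 20

```text
time_s: 12.98
tcp_pos: [0.48, -0.0255, -0.003]
eef_rot: [180.0, 0.0, 10.2]
contact_force: [-0.4, 0.6, 0.4]
gripper_width: 0.0654
gripper_force: 0.0
```

apply_moves:
  targets:
    - [0.2,0,0,0,0,0,0]
    - [0.2,0,0,0,0,0,0]
    - [0.2,0,0,0,0,0,0]
    - [0.2,0,0,0,0,0,0]
    - [0.2,0,0,0,0,0,0]
    - [0.2,0,0,0,0,0,0]
    - [0.2,0,0,0,0,0,0]

```text
time_s: 13.57
tcp_pos: [0.4802, -0.0254, -0.0028]
eef_rot: [-180.0, -0.0, 10.2]
contact_force: [-0.2, 1.1, 2.4]
gripper_width: 0.0402
gripper_force: 20.0
```

apply_moves:
  targets:
    - [0.2,0,0,-0.015,0,0,0]
    - [0.2,0,0,-0.02,0,0,0]
    - [0.2,0,0,-0.02,0,0,0]
    - [0.2,0,0,0,0,0,0.0455]
    - [0.2,0,0,0,0,0,0.0456]
    - [0.2,0.0011,-0.0322,0,0,0,0]
    - [0.2,0.0011,-0.0322,0,0,0,0]
    - [0.2,0.0011,-0.0322,0,0,0,0]
    - [0.2,0.0012,-0.0316,0,0,0,0]
    - [0.2,0,0,0,0,0,0]
    - [0.2,0.0339,0.0012,0,0,0,0]
    - [0.2,0.034,0.0012,0,0,0,0]
    - [0.2,0.034,0.0012,0,0,0,0]
    - [0.2,0.034,0.0012,0,0,0,0]
    - [0.2,0,0,0,0,0,0]
    - [0.2,0,0,0,0,0,0]

```text
time_s: 14.9
tcp_pos: [0.6169, 0.1022, 0.0508]
eef_rot: [180.0, 0.1, 1.9]
contact_force: [-1.2, -0.2, -1.4]
gripper_width: 0.0401
gripper_force: 20.0
```

Run:
```python
from h import *
from plant import *
s=get_state();print(s["tcp_pos"],s["gripper_width"],s["gripper_force"])
w=capture("wrist");P=cloud(w,True);F=w["frame"].astype(int)
Q=P[(F[...,2]>F[...,0]+30)&(P[...,0]>.55)&(P[...,2]>.04)&(P[...,2]<.1)]
print(len(Q),np.percentile(Q[:,2],[5,50,95]),cv2.minAreaRect((Q[:,:2]*1000).astype(np.float32)))
p=P.reshape(-1,3);Q=p[(p[:,0]>.55)&(p[:,0]<.69)&(p[:,1]>.05)&(p[:,1]<.145)&(p[:,2]>.009)&(p[:,2]<.02)];print(cv2.minAreaRect((Q[:,:2]*1000).astype(np.float32)))
```

```text
[0.61689434 0.1022417  0.05080305] 0.04010000744993947 19.99972701072693
5783 [0.06490577 0.07895006 0.08008833] ((617.25537109375, 102.19058227539062), (59.79335403442383, 39.94231033325195), 2.1166722774505615)
((651.0087890625, 103.45960998535156), (16.314767837524414, 65.93922424316406), 1.8991014957427979)
```

apply_moves:
  targets:
    - [0.2,-0.0005,0,0.015,0,0,0]
    - [0.2,-0.0005,0,0.015,0,0,0]
    - [0.2,0,0,0.01,0,0,0]
    - [0.2,0,0,0.006,0,0,0]
    - [0.2,0,0,0.0025,0,0,0]
    - [0.2,0,0,0,0,0,0]
    - [0.2,0,0,0,0,0,0]
    - [0.65,0,0,0,0,0,0]
    - [0.65,0,0,0,0,0,0]
    - [0.65,0,0,0,0,0,0]
    - [0.65,0,0,0,0,0,0]
    - [0.65,0,0,-0.02,0,0,0]
    - [0.65,0,0,-0.035,0,0,0]
    - [0.65,0,0,-0.035,0,0,0]
    - [0.65,-0.04,0,-0.01,0,0,0]
    - [0.65,-0.04,0,0,0,0,0]
    - [0.65,-0.04,0,0,0,0,0]
    - [0.65,0,0,0,0,0,0]
    - [0.65,0,0,0,0,0,0]

```text
time_s: 16.53
tcp_pos: [0.4933, 0.0983, 0.1045]
eef_rot: [-180.0, -0.1, 2.1]
contact_force: [1.8, 0.4, 0.5]
gripper_width: 0.057
gripper_force: 0.0
```

```bash
cat > m.py <<'E'
from h import *
from plant import *
s=get_state();print(s["time_s"],s["tcp_pos"].round(4),s["eef_rot"].round(1),s["gripper_width"],s["contact_force"].round(1))
w=capture("wrist");pickle.dump(w,open("pics/wlast.pkl","wb"));P=cloud(w,True).reshape(-1,3)
R={"box":(.56,.67,.06,.14,.022,.035),"boxnest":(.55,.69,.05,.145,.003,.02),"boxstops":(.55,.69,.05,.145,.0095,.0145),"case":(.42,.53,.165,.235,.0108,.02),"loupe":(.42,.53,.165,.235,.005,.02),
"pensaddle":(.55,.69,.155,.24,.0185,.03),"loupestops":(.55,.69,.235,.335,.0095,.015),"marker":(.38,.55,.28,.345,.006,.02),"pot":(.57,.69,-.08,.03,.07,.13),"caseN":(.55,.69,.235,.335,.0155,.03),"lensN":(.55,.69,.235,.335,.0105,.03),"pen_in":(.53,.71,.155,.24,.0242,.034)}
for k,(a,b,d,e,l,h) in R.items():
    Q=P[(P[:,0]>a)&(P[:,0]<b)&(P[:,1]>d)&(P[:,1]<e)&(P[:,2]>l)&(P[:,2]<h)]
    if len(Q)<8: continue
    (cx,cy),(x,y),an=cv2.minAreaRect((Q[:,:2]*1000).astype(np.float32))
    print(k,len(Q),"c",round(cx,1),round(cy,1),"s",round(x,1),round(y,1),round(an,1),"z",Q[:,2].mean().round(4))
E
python3 m.py
```

```text
16.5333 [0.4933 0.0983 0.1045] [-1.8e+02 -1.0e-01  2.1e+00] 0.05698067516133277 [1.8 0.4 0.5]
box 3506 c 614.9 102.8 s 59.5 40.9 2.1 z 0.0305
boxnest 4638 c 615.3 102.4 s 97.7 70.3 2.0 z 0.0059
boxstops 614 c 615.5 102.1 s 85.9 66.6 1.3 z 0.0125
case 1234 c 487.4 196.7 s 30.1 45.5 80.6 z 0.0126
loupe 1982 c 475.3 200.7 s 36.1 72.4 83.9 z 0.0107
pensaddle 582 c 623.2 196.6 s 44.9 89.8 80.6 z 0.023
loupestops 505 c 613.6 280.9 s 58.0 101.8 79.0 z 0.0122
marker 816 c 472.6 312.8 s 11.5 126.3 80.3 z 0.0098
pot 4658 c 627.0 -30.7 s 55.2 56.0 67.7 z 0.0948
lensN 462 c 613.6 281.1 s 58.0 101.7 79.4 z 0.0124
pen_in 119 c 623.1 196.0 s 43.3 86.9 81.2 z 0.0247
```

The box sits square in its nest: wrist view (614.9, 102.8) and 2.1°, against the nest's (615.3, 102.4) and 2.0°. Next is the loupe.

apply_moves:
  targets:
    - [0.5,-0.0014,-0.0329,0,0,0,0]
    - [0.5,-0.0014,-0.0329,0,0,0,0]
    - [0.5,-0.0014,-0.0329,0,0,0,0]
    - [0.5,0,0,0,0,0,0.0635]
    - [0.5,0,0,0,0,0,0.0634]
    - [0.5,0,0,0.035,0,0,0]
    - [0.5,0,0,0.035,0,0,0]
    - [0.5,0,0,0.02,0,0,0]
    - [0.5,0,0,0.01,0,0,0]
    - [0.5,0,0,0.0065,0,0,0]
    - [0.5,0,0,0,0,0,0]
    - [0.5,0,0,0,0,0,0]
    - [0.15,0,0,0,0,0,0]
    - [0.15,0,0,0,0,0,0]
    - [0.15,0,0,0,0,0,0]
    - [0.15,0,0,0,0,0,0]
    - [0.15,0,0,0,0,0,0]
    - [0.15,0,0,0,0,0,0]

```text
time_s: 18.08
tcp_pos: [0.488, 0.1975, -0.0019]
eef_rot: [-179.9, -0.1, -9.4]
contact_force: [-1.2, 0.5, 6.9]
gripper_width: 0.0298
gripper_force: 20.0
```

apply_moves:
  targets:
    - [0.15,0,0,-0.015,0,0,0]
    - [0.15,0,0,-0.02,0,0,0]
    - [0.15,0,0,-0.015,0,0,0]
    - [0.15,0.0251,-0.0201,0,0,0,0]
    - [0.15,0.0251,-0.0201,0,0,0,0]
    - [0.15,0.0251,-0.0201,0,0,0,0]
    - [0.15,0.0251,-0.0201,0,0,0,0]
    - [0.15,0.0152,-0.0122,0,0,0,0]
    - [0.15,0.01,-0.008,0,0,0,0.02]
    - [0.15,0,0,0,0,0,0]
    - [0.15,0,0,0,0,0,0]

```text
time_s: 19.0
tcp_pos: [0.6274, 0.2756, 0.0464]
eef_rot: [180.0, 0.0, -11.2]
contact_force: [-0.0, -0.4, -0.6]
gripper_width: 0.0295
gripper_force: 20.0
```

Run:
```python
from h import *
from plant import *
s=get_state();print(s["time_s"],s["tcp_pos"].round(4),s["eef_rot"].round(1),s["gripper_width"],s["contact_force"].round(1))
w=capture("wrist");pickle.dump(w,open("pics/w6.pkl","wb"));P=cloud(w,True).reshape(-1,3)
for l,h in((.045,.053),(.0535,.0595),(.0595,.067)):
    Q=P[(P[:,0]>.55)&(P[:,0]<.64)&(abs(P[:,1]-.285)<.04)&(P[:,2]>l)&(P[:,2]<h)]
    if len(Q)>8: print(l,len(Q),cv2.minAreaRect((Q[:,:2]*1000).astype(np.float32)))
c=capture("top");s=capture("side")
a=cv2.resize(w["frame"][:,:,::-1],(480,360));b=cv2.resize(s["frame"][100:280,200:330][:,:,::-1],(260,360),interpolation=2)
cv2.imwrite("pics/w6.png",np.hstack([a,b]))
```

```text
19.0 [0.6274 0.2756 0.0464] [180.    0.  -11.2] 0.02947097573100775 [-0.  -0.4 -0.6]
0.045 51 ((582.5880126953125, 284.08868408203125), (28.683252334594727, 14.484092712402344), 80.36705017089844)
0.0535 1030 ((609.1957397460938, 279.352294921875), (43.39109802246094, 72.19195556640625), 66.3738021850586)
0.0595 2087 ((626.0482177734375, 268.64013671875), (46.809120178222656, 28.340829849243164), 88.47262573242188)
```

View pics/w6.png

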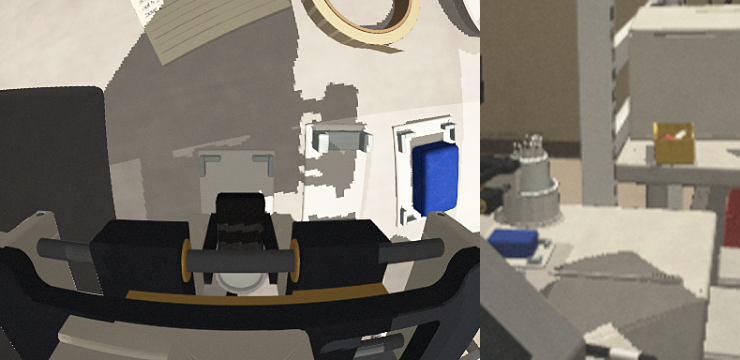

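The wrist view shows the loupe gripped, case at (240,210) and lens at (243,283), over its nest (stops at 205-270,160), clear of the machine at left. Lowering it now.

apply_moves:
  targets:
    - [0.15,0,0,0.015,0,0,0]
    - [0.15,0,0,0.015,0,0,0]
    - [0.15,0,0,0.008,0,0,0]
    - [0.15,0,0,0.004,0,0,0]
    - [0.15,0,0,0.0025,0,0,0]
    - [0.15,0,0,0,0,0,0]
    - [0.15,0,0,0,0,0,0]
    - [0.5,0,0,0,0,0,0]
    - [0.5,0,0,0,0,0,0]
    - [0.5,0,0,0,0,0,0]
    - [0.5,0,0,0,0,0,0]
    - [0.5,0,0,-0.015,0,0,0]
    - [0.5,0,0,-0.03,0,0,0]
    - [0.5,0,0,-0.035,0,0,0]
    - [0.5,-0.035,0.01,-0.02,0,0,0]
    - [0.5,-0.035,0.01,0,0,0,0]
    - [0.5,-0.035,0,0,0,0,0]
    - [0.5,0,0,0,0,0,0]
    - [0.5,0,0,0,0,0,0]

```text
time_s: 20.73
tcp_pos: [0.5196, 0.277, 0.1036]
eef_rot: [-179.9, -0.0, -11.1]
contact_force: [0.2, -0.6, -0.2]
gripper_width: 0.0438
gripper_force: 0.0
```

```bash
python3 m.py
python3 - <<'E'
from h import *
w=pickle.load(open("pics/wlast.pkl","rb"))
cv2.imwrite("pics/o7.png",ortho(w,.38,.70,.13,.42,2.,True))
E
```

```text
20.7333 [0.5196 0.277  0.1036] [-179.9   -0.   -11.1] 0.04375870954195215 [ 0.2 -0.6 -0.2]
box 2488 c 614.7 103.7 s 60.4 40.6 2.4 z 0.0301
boxnest 3371 c 615.6 103.3 s 98.0 69.6 1.9 z 0.0069
boxstops 596 c 615.5 102.5 s 86.0 67.8 1.9 z 0.0123
pensaddle 647 c 623.3 196.6 s 45.1 89.9 80.7 z 0.0233
loupestops 1916 c 613.3 281.0 s 59.4 102.2 78.6 z 0.0124
marker 1032 c 468.7 314.4 s 11.6 134.1 79.9 z 0.0101
caseN 1801 c 620.3 277.4 s 31.4 60.6 81.4 z 0.0177
lensN 3596 c 613.4 281.4 s 58.5 102.2 78.6 z 0.0151
pen_in 143 c 623.0 196.5 s 43.2 88.4 79.1 z 0.0247
```

View pics/o7.png

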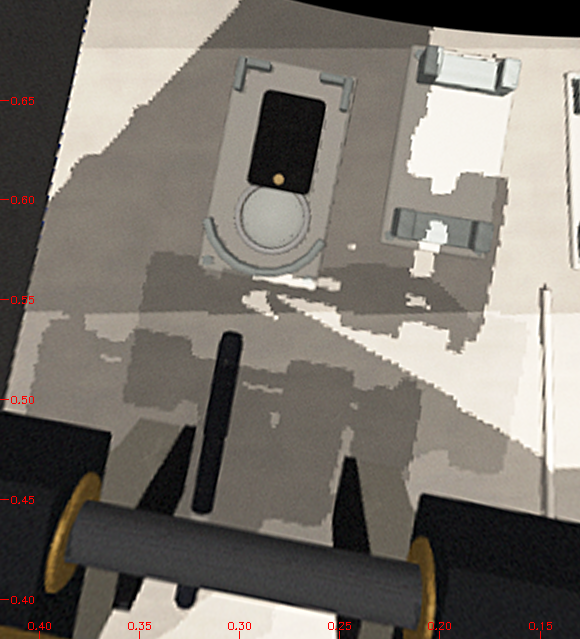

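The ortho view shows the loupe flat in its nest, lens at (273,217) inside the half ring and case at (287,142) between the L-corners. Next is the marker, with a 3° tilt to clear the machine face.

apply_moves:
  targets:
    - [0.3,0,0,0,0,0,-0.0122]
    - [0.3,-0.0293,-0.0136,0,0,0,0]
    - [0.3,0,0,0,0.0333,0,0]
    - [0.3,-0.0293,-0.0136,0,0,0,0]
    - [0.3,0,0,0,0,0,0]
    - [0.3,0,0.0018,0.035,0,0,0]
    - [0.3,0,0.0018,0.035,0,0,0]
    - [0.3,0,0.001,0.019,0,0,0]
    - [0.3,0,0,0,0,0,0]

```text
time_s: 21.53
tcp_pos: [0.4665, 0.3111, 0.0095]
eef_rot: [-177.4, 0.2, -10.1]
contact_force: [-0.2, -0.7, 0.2]
gripper_width: 0.0263
gripper_force: 0.0
```

```bash
python3 m.py | head -1
python3 - <<'E'
from h import *
w=pickle.load(open("pics/wlast.pkl","rb"));P=cloud(w,True).reshape(-1,3)
for x in(.5,.54,.58):
    Q=P[(abs(P[:,0]-x)<.012)&(P[:,1]>.33)&(P[:,1]<.5)&(P[:,2]>.09)&(P[:,2]<.2)];print(x,len(Q),np.percentile(Q[:,1],[0,3,20]) if len(Q)>5 else 0)
Q=P[(P[:,0]>.49)&(P[:,0]<.56)&(P[:,1]>.28)&(P[:,1]<.345)&(P[:,2]>.006)&(P[:,2]<.02)]
print(len(Q),Q.mean(0).round(4),np.linalg.svd(Q[:,:2]-Q[:,:2].mean(0),full_matrices=False)[2][0])
E
```

```text
21.5333 [0.4665 0.3111 0.0095] [-177.4    0.2  -10.1] 0.026337851580837793 [-0.2 -0.7  0.2]
0.5 15476 [0.33000589 0.33091194 0.33613475]
0.54 88 [0.40585608 0.40605385 0.40700629]
0.58 0 0
1497 [0.5129 0.3063 0.0105] [-0.98393957  0.17850189]
```

apply_moves:
  targets:
    - [0.3,0.001,-0.0015,0,0,0,0]
    - [0.3,0,0,0,0,0,0]

```text
time_s: 21.75
tcp_pos: [0.4707, 0.3161, 0.0157]
eef_rot: [-176.9, -0.1, -10.1]
contact_force: [0.3, 0.2, 0.3]
gripper_width: 0.0265
gripper_force: 0.0
```

apply_moves:
  targets:
    - [0.3,0,0.002,0.01,0,0,0]
    - [0.3,0,0,0.0055,0,0,0]
    - [0.3,0,0,0,0,0,0]
    - [0.3,0,0,0,0,0,0]

```text
time_s: 22.08
tcp_pos: [0.4688, 0.3136, -0.0014]
eef_rot: [-177.0, 0.0, -10.1]
contact_force: [0.3, -0.8, 0.5]
gripper_width: 0.0262
gripper_force: 0.0
```

apply_moves:
  targets:
    - [0.05,0,0,0,0,0,0]
    - [0.05,0,0,0,0,0,0]
    - [0.05,0,0,0,0,0,0]
    - [0.05,0,0,0,0,0,0]
    - [0.05,0,0,0,0,0,0]
  newtons: 15

```text
time_s: 22.5
tcp_pos: [0.4691, 0.3139, -0.001]
eef_rot: [-177.0, -0.0, -10.1]
contact_force: [-1.1, -0.3, 2.7]
gripper_width: 0.0113
gripper_force: 15.0
```

apply_moves:
  targets:
    - [0.05,0,0,-0.015,0,0,0]
    - [0.05,0,0,-0.02,0,0,0]
    - [0.05,0,0,-0.025,0,0,0]
    - [0.05,0,0.02,0,-0.0333,0,0]
    - [0.05,0,0,0,0,0,-0.0067]
    - [0.05,0.0286,0.0113,0,0,0,0]
    - [0.05,0.0286,0.0113,0,0,0,0]
    - [0.05,0.0286,0.0113,0,0,0,0]
    - [0.05,0.0286,0.0113,0,0,0,0]
    - [0.05,0.0286,0.0112,0,0,0,0]
    - [0.05,0.0283,0.0112,0,0,0,0]
    - [0.05,0,0,0,0,0,0]
    - [0.05,0,0,0,0,0,0]
    - [0.05,0,0,0,0,0,0]
    - [0.05,0,0,0,0,0,0]

```text
time_s: 23.75
tcp_pos: [0.6218, 0.1964, 0.0569]
eef_rot: [180.0, 0.1, -9.5]
contact_force: [-0.7, -0.5, -0.8]
gripper_width: 0.0108
gripper_force: 15.0
```

```bash
python3 m.py | egrep "^[0-9]|sadd|pen"
python3 - <<'E'
from h import *
w=pickle.load(open("pics/wlast.pkl","rb"));P=cloud(w,True).reshape(-1,3)
for a,b in((.655,.70),(.54,.61),(.64,.7)):
    Q=P[(P[:,0]>a)&(P[:,0]<b)&(abs(P[:,1]-.196)<.04)&(P[:,2]>.05)&(P[:,2]<.09)]
    if len(Q)>5:print(len(Q),Q.min(0).round(4),Q.max(0).round(4),Q.mean(0).round(4))
cv2.imwrite("pics/w8.png",cv2.resize(w["frame"][:,:,::-1],(640,480)))
E
```

```text
23.75 [0.6218 0.1964 0.0569] [ 1.8e+02  1.0e-01 -9.5e+00] 0.010813852127753815 [-0.7 -0.5 -0.8]
pensaddle 476 c 661.3 190.3 s 43.8 13.9 80.6 z 0.0234
pen_in 93 c 660.9 190.6 s 42.5 12.6 81.5 z 0.0246
1262 [0.655  0.1805 0.0615] [0.6877 0.1959 0.0725] [0.6713 0.1878 0.0682]
456 [0.5645 0.193  0.0632] [0.6099 0.211  0.0701] [0.5821 0.2028 0.0676]
1780 [0.64   0.1805 0.0615] [0.6877 0.1986 0.0725] [0.6645 0.1889 0.0682]
```

View pics/w8.png

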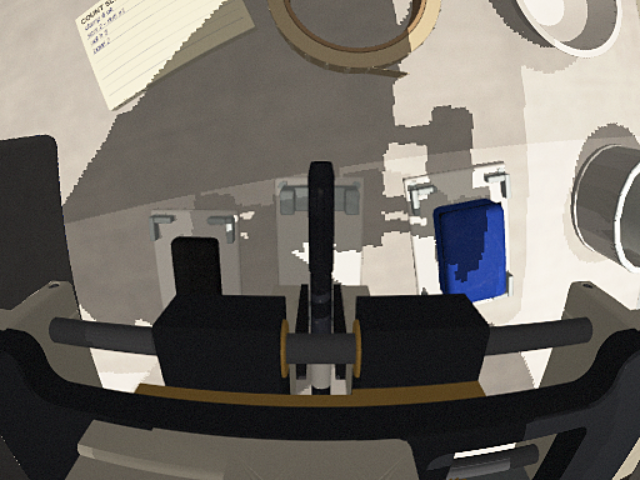

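The wrist view shows the pen level in the jaws at (320,160-390), running along the rest axis over the saddles (280-355,195). Lowering it now.

apply_moves:
  targets:
    - [0.05,0,0,0.015,0,0,0]
    - [0.05,0,0,0.015,0,0,0]
    - [0.05,0,0,0.008,0,0,0]
    - [0.05,0,0,0.004,0,0,0]
    - [0.05,0,0,0.0025,0,0,0]
    - [0.05,0,0,0,0,0,0]
    - [0.05,0,0,0,0,0,0]
    - [0.3,0,0,0,0,0,0]
    - [0.3,0,0,0,0,0,0]
    - [0.3,0,0,0,0,0,0]
    - [0.3,0,0,0,0,0,0]
    - [0.3,0,0,-0.02,0,0,0]
    - [0.3,0,0,-0.03,0,0,0]
    - [0.3,0,0,-0.035,0,0,0]
    - [0.3,-0.03,0,-0.035,0,0,0]
    - [0.3,-0.035,0,-0.03,0,0,0]
    - [0.3,-0.035,0,0,0,0,0]
    - [0.3,0,0,0,0,0,0]
    - [0.3,0,0,0,0,0,0]
    - [0.3,0,0,0,0,0,0]

```text
time_s: 25.47
tcp_pos: [0.5304, 0.2119, 0.1573]
eef_rot: [-180.0, -0.1, -9.4]
contact_force: [-0.1, 0.1, -0.6]
gripper_width: 0.026
gripper_force: 0.0
```

```bash
python3 m.py
python3 - <<'E'
from h import *
w=pickle.load(open("pics/wlast.pkl","rb"))
cv2.imwrite("pics/o9.png",ortho(w,.40,.72,-.08,.34,1.8,True))
P=cloud(w,True).reshape(-1,3);o=np.array([.613,.2785])
a=np.deg2rad(-11)
for n,(l) in(("case",15),("lens",-20)):
    q=o+l*1e-3*np.array([np.cos(a),np.sin(a)]);Q=P[np.hypot(*(P[:,:2]-q).T)<.012];print(n,np.percentile(Q[:,2],[10,50,90]).round(4))
E
```

```text
25.4667 [0.5304 0.2119 0.1573] [-1.8e+02 -1.0e-01 -9.4e+00] 0.02601484117582864 [-0.1  0.1 -0.6]
box 2197 c 615.0 103.4 s 60.8 41.0 2.6 z 0.0303
boxnest 3030 c 615.7 102.6 s 98.4 70.8 1.6 z 0.0063
boxstops 458 c 615.7 102.6 s 86.0 66.5 1.5 z 0.0123
pensaddle 1816 c 622.4 197.0 s 43.7 133.2 80.1 z 0.0239
loupestops 1271 c 613.6 280.7 s 58.9 101.4 78.4 z 0.0124
pot 2270 c 626.8 -30.5 s 56.7 55.3 65.4 z 0.0918
caseN 1138 c 623.9 276.5 s 29.8 52.3 78.4 z 0.0177
lensN 2338 c 613.6 280.9 s 58.9 101.2 78.9 z 0.0151
pen_in 757 c 622.9 197.0 s 42.4 131.0 80.8 z 0.0253
case [0.0168 0.0178 0.0188]
lens [0.0115 0.238  0.2652]
```

View pics/o9.png

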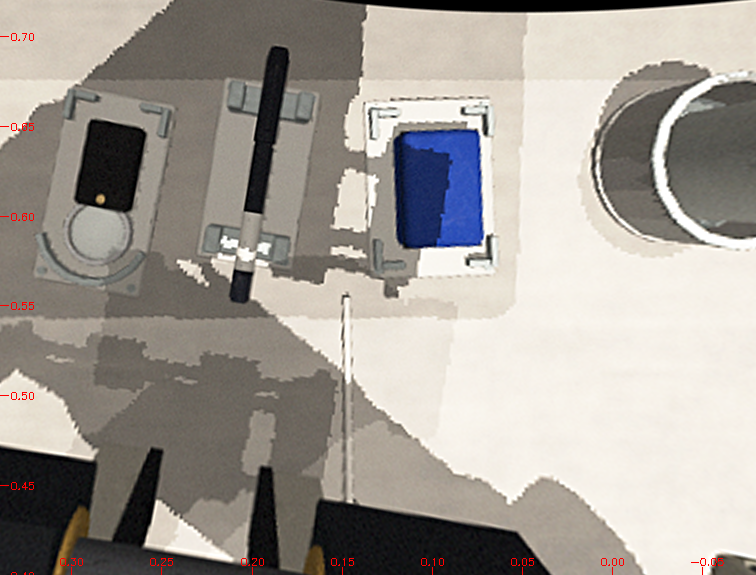

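The ortho view shows the loupe in its nest (110,180), the pen in both saddles and centred (265,170), the box square between its stops (440,188), and the pot in its well at right. The gripper is clear of everything.

```bash
python3 -c "
from plant import *
print(close_job())"
```

```text
the job is handed in; nothing more can be done
None
```

All four items are in their holders and the job was handed in at about 25.5 s on the robot clock, with the gripper clear of everything. I placed the pot first, because standing there it blocked the gripper body at the box. The first two grasps at the box closed on air above it without moving it, because the fingers are about 26 mm shorter than the spec states.

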